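Pin the swing arm of a board test jig and snap the dust cap over the pivot

ROBOT

A 6-joint arm with a two-finger parallel gripper is mounted at the origin on a cart in front of the work surface, level with it; the furniture and walls round the work are solid. World frame = base frame: x ahead of the robot, y to its left, z up, the work surface at z = 0. Lengths are in m, angles in rad, forces in N, time in s.
With the tool pointing down it reaches from about 0.375 to 0.975 m from the base axis. Payload 3.8 kg.
Tool frame: the origin (TCP) lies at the very end of the fingers, on their centre line; the grasp point (between the pads) lies 19 mm behind it; z points along the fingers, y is the line along which they close (so a half turn about z gives the same grasp; the last joint's range is limited). The gripper opens to 85 mm and grips with 20 to 120 N. Pads are 22 mm wide; open, the fingers measure 114 mm over their backs; the gripper's body (76 mm by 85 mm) begins 54 mm behind the grasp point. The pads swing forward as they close: fully open they stand 13 mm farther back than shut.
Start: joints at [1.255, 0.264, 1.604, -0, 1.274, -0.037], TCP at [0.186, 0.649, 0.231] pointing down, gripper open.
Joint ranges: [-2.63, 2.63], [-0.94, 2.18], [0.31, 2.57], [-1.31, 4.45], [0, 2.66], [-2.55, 2.55]. Speed limits (rad/s): [2.57, 2.57, 3.14, 3.14, 3.14, 3.14].

INTERFACE

Orientations are given as a rotation vector (axis times angle).
In Python, from workcell import read_state, read_camera, calibration, finish_job gives the robot as it stands.
- The arm moves only by the tool step_arm, never from a script. Its argument "commands" is a list of rows, each an object of numbers: "fingers": the gripper's target within -1 to 1 (shut at 1, half-way at 0, fully open at -1); "dx", "dy", "dz": the shift along the tool's x, y, z in m; "roll": the turn about the tool's z in degrees. In form: [{"fingers": .., "dx": .., "dy": .., "dz": .., "roll": ..}, ...]. A call has 1 to 8 rows; each row is the pose to reach, as a shift and turn from the pose commanded when the call began, along the tool's axes at that moment; what a row does not reach only later rows make up. A row lasts 1/8 s, in which the tool goes at most 62.5 mm and 10.7 degrees, less where a joint would pass 70% of its speed; a pose out of reach is approached as far as the arm can. A call with a gripper value outside its range is refused whole. The fingers move at their own pace and stop on an object; "squeeze" is the grip in N (left out, the last holds). Time passes only in rows, so rows that repeat a pose let the fingers close. It gives the time, the measured TCP pose, the force, the opening and the grip force at its end, in the units of the state.
- read_state(): the state, without advancing time (a new reading comes with each control period).
- read_camera(name): name is "side" or "top"; returns (picture, depth): 400x640x3 uint8, blue, green, red; 400x640 float32, m along the optical axis (not along the pixel's ray), 0 where there is no reading.
- calibration(name): a dict with "intrinsics" (3x3 intrinsics, pixels), "world_to_cam" (4x4, takes a point from world to camera coordinates). Camera axes: x right, y up, looking along -z (the intrinsics and any distortion apply to the point x, -y, -z); pixel columns grow to the right and rows downward; lengths in m; the calibration is good to about 2 mm. A picture is of the moment at which its call begins. calibration takes no time and is no camera call.
- finish_job(): hands the job in; it is judged then, once.
The state is a dict: "time": time; "q": joint angles; "joint_vel": joint speeds; "joint_torque": joint torques, N m; "tool_pos": TCP position; "tcp_rot": TCP orientation; "wrist_force": force on the tool from outside, world axes, zero at the start; "torque": the same for the moment, N m; "width": opening from 0.0 (shut) to 1.0 (fully open); "grip_force": force on a finger pad.
Only numpy, scipy, OpenCV 4.12 (cv2) and the standard library are available. Lean on these libraries where they do the work, as an engineer would, in place of code of your own. Each camera call takes 0.05 s, during which the arm holds its last target. There are 200 camera calls.

TASK

Reassemble the pivot of the board test jig: drop the brass-headed pivot pin all the way down through the fork and the eye of the blue swing arm and let go of it, then press the orange snap cap straight down over the pin onto the fork's steel boss until it clicks, and keep pressing past the click until its rim is fully home on the black seal. Finish while still holding the cap and bearing firmly down on it (10 N or so), and leave the tools and other things lying around the jig where they are.

Things in the scene. Friction and masses are not known exactly. Their poses are not given: they have to be found in the camera images.
- jig: Board test jig, fixed: dark plate 112 x 224 x 10 mm, circuit board in a white nest, and at its own -y end (to the robot's right) an aluminium fork, 46 mm high and 40 mm wide, whose two round ears hold the arm's eye between them. A steel boss stands on the upper ear. Origin under the plate's centre, z up; the bore axis is at its local x 0, y -75 mm, 32 mm from the fork's outer face.
- boss_top (a point): Centre of the open top of the steel boss, 63 mm above the bench. The vertical bore through boss, upper ear, arm eye and lower ear is 12 mm wide (13 mm in the arm), flared to 15 mm at this mouth; its floor is 53 mm below this point. Boss 23 mm in diameter, top edge bevelled to 19 mm. z up, axes as the jig.
- cap_seat (a point): Centre of the upper face of the black seal ring (36 mm outside, 26 mm inside) round the foot of the boss, 15 mm straight below boss_top: the cap's rim comes to rest here. Four sprung steel balls stand out 2.7 mm from the side of the boss, centres 10 mm above this point; the cap's inner lip must ride over them.
- swing_eye (a point): Centre of the 13 mm hole in the eye of the loose blue swing arm: flat bar 10 mm thick, 22 mm wide, 196 mm long, black finger knob near its far end (top of the knob 52 mm above the bench). It already lies in the fork and on its rest, its hole within 1.5 mm of the bore axis; this point is 32 mm below boss_top. Its +y runs from eye to knob.
- pin_head (a point): Centre of the brass head of the loose pivot pin. Head 17 mm in diameter, 13 mm high; shank 10 mm in diameter, 49 mm long below the head, its last 5 mm tapering to 5 mm; about 45 g; z up from tip to head. At the start it stands upright in an end hole of a dark grey stand (46 x 80 x 26 mm, fixed), this point 61.5 mm above the bench. Fully home, this point is 6.5 mm above boss_top.
- pivot_pin: The same pivot pin; origin at the centre of its lower tip, 55.5 mm below pin_head. It slides in by its own weight: it may be let go with the head a few mm above the boss.
- cap_mid (a point): Centre, half-way up, of the loose orange snap cap: ribbed plastic, 36 mm across, 32 mm high, closed on top, about 25 g, standing on the bench open side down; this point is 16 mm above its rim; z up. Inside, the mouth is 30 mm wide, narrowing to a 25 mm lip 3 to 4.5 mm above the rim, wider again above. Fully home, this point is 16 mm above cap_seat.
- snap_cap: The same snap cap; origin at the centre of its rim. Pushed down over the boss it meets the sprung balls with its rim about 10 mm above the seal; the resistance rises to a peak of some 7 to 15 N at 8 to 9 mm, drops away with a click near 6 mm, where the balls begin to draw the cap down; the last 2 mm are free, and the seal then stops it hard.
- jig_seal: The black seal ring (2 mm thick, part of the jig); its origin is 48 mm straight below cap_seat.
- driver: Bystander: yellow screwdriver, 21 x 170 x 21 mm, lying on the bench; origin under its centre. To be left alone.
- tape_amber: Bystander: amber roll of tape lying flat, 69 mm across, 12 mm high; origin under its centre. To be left alone.
- flux_jar: Bystander: small grey jar with a white lid, 45 mm across, 37 mm high; origin under its centre. To be left alone.

How it is judged:
On the way, in this order (a step that is already met when the one before it is completed fails the run):
1. the pivot pin is fully down through the fork and the eye of the arm, and let go (horizontal distance between pin_head and boss_top below 0.0025 m and z of pin_head in the frame of boss_top between 0.004 and 0.0085 m and angle between pin_head's own z axis and vertical below 0.07 rad and horizontal distance between swing_eye and boss_top below 0.004 m and z of swing_eye in the frame of boss_top between -0.036 and -0.027 m and contact force between the fingers and pivot_pin below 0.1 N), for 0.2 s.
2. the cap has clicked over the balls and its rim is home on the seal (horizontal distance between pin_head and boss_top below 0.0025 m and z of pin_head in the frame of boss_top between 0.004 and 0.0085 m and angle between each of pin_head, cap_mid's own z axis and vertical below 0.07 rad and horizontal distance between swing_eye and boss_top below 0.004 m and z of swing_eye in the frame of boss_top between -0.036 and -0.027 m and horizontal distance between cap_mid and cap_seat below 0.0025 m and z of cap_mid in the frame of cap_seat below 0.0172 m), for 0.1 s.
At the end, for the whole second after the job is handed in: Pin head on the boss (2 mm), 2.5 mm off its axis at most, upright within 4 degrees; arm eye round it in the fork (4 mm). Cap rim within 1.2 mm of the seal, 2.5 mm of the axis, upright within 4 degrees. Gripper still on the cap, which bears on the seal with over 4 N through the last second (all of step 2 and contact force between snap_cap and jig_seal above 4 N and contact force between the fingers and snap_cap above 2 N and linear speed of snap_cap below 0.02 m/s); the arm keeps its last pose, push and grip.
It fails at once if the yellow screwdriver is shoved by more than 20 mm (distance of driver from where it was at the start of the episode above 0.02 m).
It fails at once if the amber tape roll is shoved by more than 20 mm (distance of tape_amber from where it was at the start of the episode above 0.02 m).
It fails at once if the small white-lidded jar is shoved by more than 20 mm (distance of flux_jar from where it was at the start of the episode above 0.02 m).
It also fails if it takes over 67 s, if anything falls off the work surface, if the arm or the gripper's body presses on something with over 40 N, if the wrist force passes 120 N, or if a joint passes its speed limit or range.

## Working session

There is one attempt and no reset: what is moved stays moved. The work goes in short steps, Python scripts to look and compute and a tool call to move; the robot and the scene stay as the last step left them, time stands still between calls to the robot, and variables do not carry over. Pictures are saved under pics/ and viewed, at most 10 in all, crops included, and the job is handed in when it is done.

Besides the shell and the picture viewer there is one more tool, called by a JSON object that holds its "fn" and its "kwargs", one argument or row to a line. step_arm: Moves the arm, as the interface text tells. Its arguments: {"type":"object","properties":{"commands":{"type":"array","items":{"type":"object","properties":{"fingers":{"type":"number"},"dx":{"type":"number"},"dy":{"type":"number"},"dz":{"type":"number"},"roll":{"type":"number"}}}},"squeeze":{"type":"number"}},"required":["commands"]}

```bash
mkdir -p pics; cat > h.py <<'E'
import numpy as np,cv2
from workcell import *
def cloud(name):
    im,d=read_camera(name);c=calibration(name);K=np.array(c["intrinsics"]);T=np.linalg.inv(np.array(c["world_to_cam"]))
    v,u=np.mgrid[:400,:640]
    X=np.stack([(u-K[0,2])/K[0,0]*d,-(v-K[1,2])/K[1,1]*d,-d,np.ones_like(d)],-1)@T.T
    P=X[...,:3];P[d==0]=np.nan
    return im,d,P
E
python3 - <<'E'
from h import *
s=read_state();print(s)
for n in("top","side"):
    im,d,P=cloud(n);cv2.imwrite(f"pics/{n}0.png",im);np.savez(f"{n}0.npz",im=im,P=P);c=calibration(n);print(c)
E
```

```text
{'time': 0.0, 'q': array([ 1.25509690e+00,  2.64771926e-01,  1.60539251e+00,  2.57018763e-05,
        1.27368094e+00, -3.68896219e-02]), 'joint_vel': array([-3.49602956e-04, -5.49338162e-05, -5.50170346e-04, -1.81317374e-04,
       -7.79691258e-05, -1.31544024e-03]), 'joint_torque': array([ 1.06504041e-03, -5.15090668e+01, -3.67326236e+01,  1.11600655e-04,
        1.23675191e-02, -1.06331660e-05]), 'tool_pos': array([0.18552663, 0.64823962, 0.22993937]), 'tcp_rot': array([-0.4364895 , -3.11069687,  0.0034765 ]), 'wrist_force': array([-0.26623625,  0.30545876,  0.54031741]), 'torque': array([ 0.00432847,  0.01528541, -0.00045292]), 'grip_force': 0.0, 'width': 0.997276975118095}
{'intrinsics': array([[376.57735721,   0.        , 325.39880076],
       [  0.        , 376.57735721, 199.45770939],
       [  0.        ,   0.        ,   1.        ]]), 'world_to_cam': array([[-0.0044471 , -0.99998584,  0.00292165, -0.07911199],
       [ 0.99309543, -0.00407393,  0.1172385 , -0.58441885],
       [-0.11722494,  0.00342285,  0.99309949, -0.90434175],
       [ 0.        ,  0.        ,  0.        ,  1.        ]])}
{'intrinsics': array([[409.86296904,   0.        , 318.30375439],
       [  0.        , 409.86296904, 203.71488313],
       [  0.        ,   0.        ,   1.        ]]), 'world_to_cam': array([[ 0.88361314, -0.46815764, -0.00749877, -0.54546567],
       [ 0.18257734,  0.32976516,  0.92623996, -0.15689147],
       [-0.43115349, -0.81980691,  0.3768598 , -0.71337335],
       [ 0.        ,  0.        ,  0.        ,  1.        ]])}
```

View pics/top0.png

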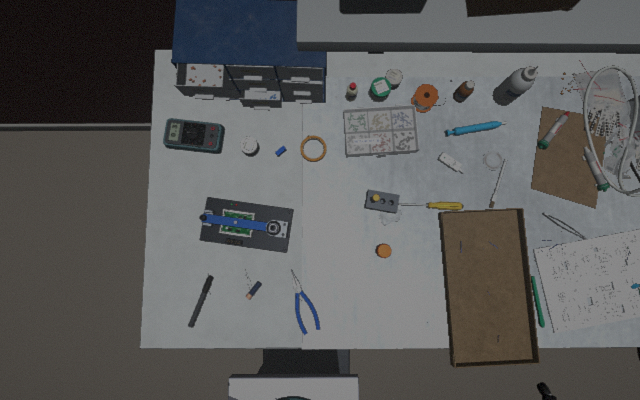

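View pics/side0.png

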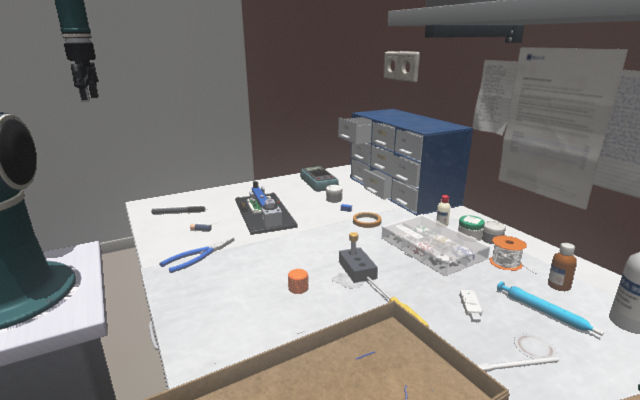

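```bash
python3 - <<'E'
from h import *
big=[]
for n,cs in(("top",[(376,198,14),(384,251,14),(277,228,22)]),("side",[(353,240,14),(298,281,16),(268,200,20)])):
    f=np.load(n+"0.npz");im,P=f["im"],f["P"]
    for (u,v,r),(lo,hi) in zip(cs,[(.06,.08),(.025,.04),(.055,.075)]):
        p=P[v-r:v+r,u-r:u+r].reshape(-1,3);z=p[:,2]
        q=p[(z>lo)&(z<hi)]
        print(n,u,v,len(q),"med",np.nanmedian(q,0).round(4),"mean",q.mean(0).round(4),"mid",((q.min(0)+q.max(0))/2).round(4),"ext",np.ptp(q,axis=0).round(3), "zmax",np.nanmax(z).round(4))
        big.append(cv2.resize(im[v-r:v+r,u-r:u+r],(260,260),interpolation=cv2.INTER_NEAREST))
    # bench z
    print("bench",np.nanmedian(P[290:320,330:400,2] if n=="top" else P[300:320,180:240,2]))
    # plate corners via colour/height
f=np.load("top0.npz");P=f["P"]
m=((P[...,2]>.006)&(P[...,2]<.03)).astype(np.uint8);m[:, :190]=0;m[:,305:]=0;m[:190]=0;m[258:]=0
q=P[m>0][:,:2].astype(np.float32);print("plate",cv2.minAreaRect(q))
m=(np.abs(P[...,2]-.035)<.012)
hsv=cv2.cvtColor(f["im"],cv2.COLOR_BGR2HSV);b=(hsv[...,0]>100)&(hsv[...,0]<125)&(hsv[...,1]>150);b[:,:195]=0;b[:,300:]=0;b[:200]=0;b[250:]=0
q=P[b];q=q[(q[:,2]>.02)];print("blue",len(q),q.mean(0),cv2.fitLine(q[:,:2].astype(np.float32),2,0,.01,.01).ravel())
cv2.imwrite("pics/c.png",np.vstack([np.hstack(big[:3]),np.hstack(big[3:])]))
E
```

```text
top 376 198 44 med [ 0.5855 -0.2028  0.0675] mean [ 0.5851 -0.2027  0.0673] mid [ 0.585  -0.2033  0.0657] ext [0.016 0.015 0.011] zmax 0.0713
top 384 251 161 med [ 0.4584 -0.2252  0.0318] mean [ 0.4574 -0.2251  0.0316] mid [ 0.4573 -0.2256  0.0308] ext [0.032 0.034 0.01 ] zmax 0.0358
top 277 228 69 med [0.5127 0.0449 0.0615] mean [0.5137 0.0455 0.0614] mid [0.5138 0.0459 0.0612] ext [0.022 0.022 0.01 ] zmax 0.0662
bench 0.0007273326290903048
side 353 240 56 med [ 0.5822 -0.2078  0.0654] mean [ 0.5828 -0.2069  0.0648] mid [ 0.5835 -0.2064  0.0641] ext [0.016 0.016 0.008] zmax 0.0679
side 298 281 212 med [ 0.4549 -0.2316  0.0304] mean [ 0.4549 -0.2307  0.0298] mid [ 0.4562 -0.2283  0.0288] ext [0.033 0.034 0.007] zmax 0.0324
side 268 200 52 med [0.5132 0.0389 0.0595] mean [0.5123 0.0415 0.0591] mid [0.5124 0.0433 0.0588] ext [0.022 0.021 0.007] zmax 0.0625
bench -0.0007608244030915534
plate ((0.5347644686698914, 0.11840791255235672), (0.2239413559436798, 0.13200455904006958), 81.70315551757812)
blue 466 [0.52879803 0.14168268 0.03596187] [0.14538042 0.9893758  0.52879804 0.14168268]
```

View pics/c.png

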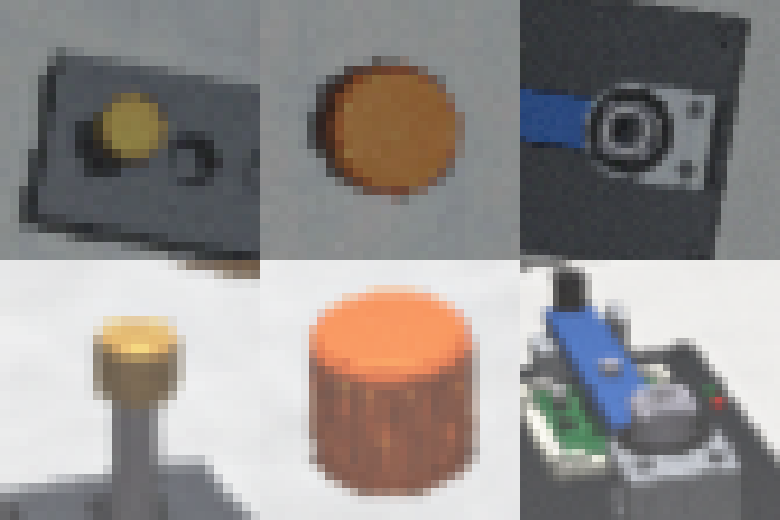

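{"fn": "step_arm", "kwargs": {
  "commands": [
    {"fingers": -1, "dx": -0.618, "dy": -0.71, "dz": 0.1, "roll": 74},
    {"fingers": -1, "dx": -0.618, "dy": -0.71, "dz": 0.1, "roll": 74},
    {"fingers": -1, "dx": -0.618, "dy": -0.71, "dz": 0.1, "roll": 74},
    {"fingers": -1, "dx": -0.618, "dy": -0.71, "dz": 0.1, "roll": 74},
    {"fingers": -1, "dx": -0.618, "dy": -0.71, "dz": 0.1, "roll": 74},
    {"fingers": -1, "dx": -0.618, "dy": -0.71, "dz": 0.1, "roll": 74},
    {"fingers": -1, "dx": -0.618, "dy": -0.71, "dz": 0.1, "roll": 74},
    {"fingers": -1, "dx": -0.618, "dy": -0.71, "dz": 0.1, "roll": 74}
  ],
  "squeeze": 30
}}

```text
time: 1.1
tool_pos: [0.3966, 0.1966, 0.1781]
tcp_rot: [2.222, 2.221, 0.0]
wrist_force: [1.2, -0.4, 0.5]
width: 1.0
grip_force: 0.0
```

{"fn": "step_arm", "kwargs": {
  "commands": [
    {"fingers": -0.3, "dx": -0.395, "dy": 0.185, "dz": 0.05},
    {"fingers": -0.3, "dx": -0.395, "dy": 0.185, "dz": 0.05},
    {"fingers": -0.3, "dx": -0.395, "dy": 0.185, "dz": 0.05},
    {"fingers": -0.3, "dx": -0.395, "dy": 0.185, "dz": 0.05},
    {"fingers": -0.3, "dx": -0.395, "dy": 0.185, "dz": 0.05},
    {"fingers": -0.3, "dx": -0.395, "dy": 0.185, "dz": 0.05},
    {"fingers": -0.3, "dx": -0.395, "dy": 0.185, "dz": 0.05},
    {"fingers": -0.3, "dx": -0.395, "dy": 0.185, "dz": 0.05}
  ]
}}

```text
invalid input
```

{"fn": "step_arm", "kwargs": {
  "commands": [
    {"fingers": -0.3},
    {"fingers": -0.3}
  ]
}}

```text
invalid input
```

{"fn": "step_arm", "kwargs": {
  "commands": [
    {"fingers": -0.3, "dx": -0.395, "dy": 0.185, "dz": 0.05, "roll": 0},
    {"fingers": -0.3, "dx": -0.395, "dy": 0.185, "dz": 0.05, "roll": 0},
    {"fingers": -0.3, "dx": -0.395, "dy": 0.185, "dz": 0.05, "roll": 0},
    {"fingers": -0.3, "dx": -0.395, "dy": 0.185, "dz": 0.05, "roll": 0},
    {"fingers": -0.3, "dx": -0.395, "dy": 0.185, "dz": 0.05, "roll": 0},
    {"fingers": -0.3, "dx": -0.395, "dy": 0.185, "dz": 0.05, "roll": 0},
    {"fingers": -0.3, "dx": -0.395, "dy": 0.185, "dz": 0.05, "roll": 0},
    {"fingers": -0.3, "dx": -0.395, "dy": 0.185, "dz": 0.05, "roll": 0}
  ]
}}

```text
time: 2.1
tool_pos: [0.5821, -0.2001, 0.1271]
tcp_rot: [-2.225, -2.217, 0.002]
wrist_force: [0.1, 0.4, 0.9]
width: 0.649
grip_force: 0.0
```

{"fn": "step_arm", "kwargs": {
  "commands": [
    {"fingers": -0.3, "dx": 0, "dy": 0, "dz": 0, "roll": 0},
    {"fingers": -0.3, "dx": 0, "dy": 0, "dz": 0, "roll": 0}
  ]
}}

```text
time: 2.35
tool_pos: [0.5809, -0.1949, 0.1284]
tcp_rot: [-2.219, -2.223, 0.0]
wrist_force: [-0.9, 0.5, 0.0]
width: 0.647
grip_force: 0.0
```

{"fn": "step_arm", "kwargs": {
  "commands": [
    {"fingers": -0.3, "dx": -0.0095, "dy": 0.0033, "dz": 0.04, "roll": 0},
    {"fingers": -0.3, "dx": -0.0095, "dy": 0.0033, "dz": 0.078, "roll": 0},
    {"fingers": -0.3, "dx": -0.0095, "dy": 0.0033, "dz": 0.078, "roll": 0},
    {"fingers": -0.3, "dx": -0.0095, "dy": 0.0033, "dz": 0.078, "roll": 0}
  ]
}}

```text
time: 2.85
tool_pos: [0.5856, -0.2052, 0.0519]
tcp_rot: [2.219, 2.222, 0.001]
wrist_force: [0.2, 0.4, 1.0]
width: 0.653
grip_force: 0.0
```

```bash
python3 - <<'E'
from h import *
im,d,P=cloud("side");cv2.imwrite("pics/s1.png",cv2.resize(im[150:300,270:430],(640,600),interpolation=cv2.INTER_NEAREST))
print(read_state()["tool_pos"])
E
```

```text
[ 0.58628926 -0.2056672   0.05271486]
```

View pics/s1.png

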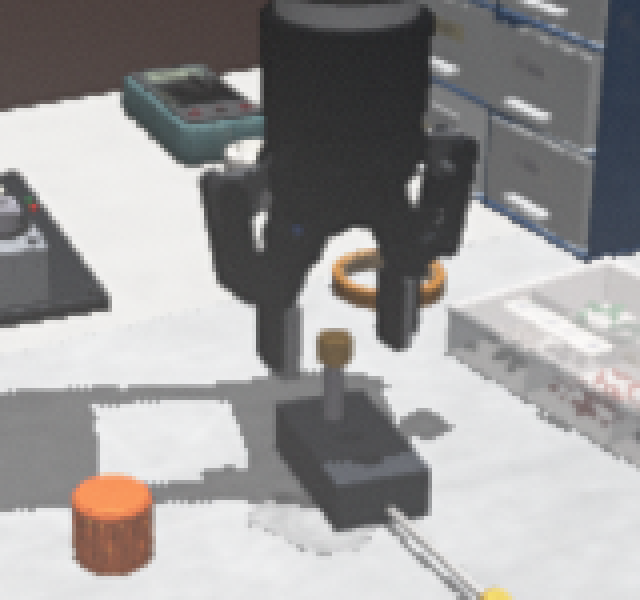

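{"fn": "step_arm", "kwargs": {
  "commands": [
    {"fingers": 1, "dx": 0, "dy": 0, "dz": 0.001, "roll": 0},
    {"fingers": 1, "dx": 0, "dy": 0, "dz": 0.001, "roll": 0},
    {"fingers": 1, "dx": 0, "dy": 0, "dz": 0.001, "roll": 0},
    {"fingers": 1, "dx": 0, "dy": 0, "dz": 0.001, "roll": 0},
    {"fingers": 1, "dx": 0, "dy": 0, "dz": 0.001, "roll": 0}
  ],
  "squeeze": 30
}}

```text
time: 3.52
tool_pos: [0.5857, -0.2063, 0.0506]
tcp_rot: [2.22, 2.221, 0.001]
wrist_force: [-0.0, -0.2, 5.7]
width: 0.18
grip_force: 29.4
```

{"fn": "step_arm", "kwargs": {
  "commands": [
    {"fingers": 1, "dx": 0, "dy": 0, "dz": -0.03, "roll": 0},
    {"fingers": 1, "dx": 0, "dy": 0, "dz": -0.08, "roll": 0},
    {"fingers": 1, "dx": 0, "dy": 0, "dz": -0.08, "roll": 0},
    {"fingers": 1, "dx": 0, "dy": 0, "dz": -0.08, "roll": 0}
  ]
}}

```text
time: 4.03
tool_pos: [0.5845, -0.2058, 0.129]
tcp_rot: [-2.221, -2.221, 0.0]
wrist_force: [0.5, 0.2, -1.1]
width: 0.182
grip_force: 29.9
```

```bash
python3 - <<'E'
from h import *
im,d,P=cloud("side");cv2.imwrite("pics/s2.png",cv2.resize(im[110:260,270:430],(640,600),interpolation=cv2.INTER_NEAREST))
np.savez("s2.npz",im=im,P=P);s=read_state();print(s["tool_pos"],s["width"],s["grip_force"],s["wrist_force"])
E
```

```text
[ 0.58371565 -0.20547852  0.12797196] 0.18187096072547865 29.89434152841568 [-0.20415891 -0.01569266  0.56069873]
```

View pics/s2.png

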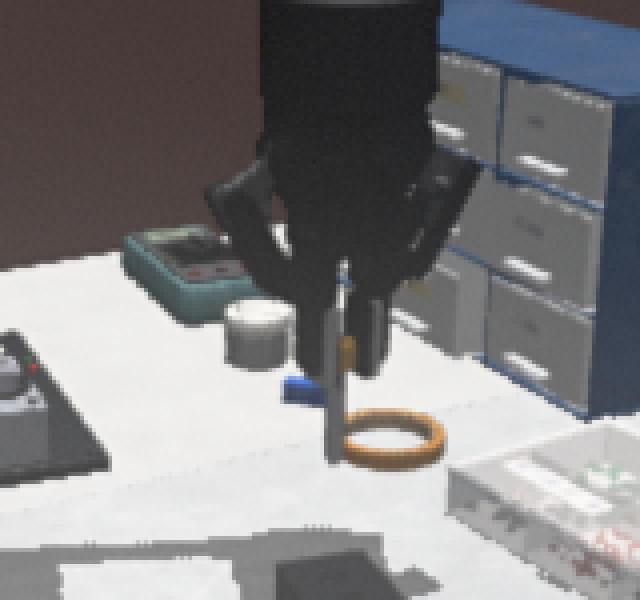

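{"fn": "step_arm", "kwargs": {
  "commands": [
    {"fingers": 1, "dx": 0.249, "dy": -0.071, "dz": 0, "roll": 0},
    {"fingers": 1, "dx": 0.249, "dy": -0.071, "dz": 0, "roll": 0},
    {"fingers": 1, "dx": 0.249, "dy": -0.071, "dz": 0, "roll": 0},
    {"fingers": 1, "dx": 0.249, "dy": -0.071, "dz": 0, "roll": 0},
    {"fingers": 1, "dx": 0.249, "dy": -0.071, "dz": 0, "roll": 0},
    {"fingers": 1, "dx": 0.249, "dy": -0.071, "dz": 0.01, "roll": 0},
    {"fingers": 1, "dx": 0.249, "dy": -0.071, "dz": 0.01, "roll": 0},
    {"fingers": 1, "dx": 0.249, "dy": -0.071, "dz": 0.01, "roll": 0}
  ]
}}

```text
time: 5.08
tool_pos: [0.5138, 0.0417, 0.1188]
tcp_rot: [-2.223, -2.219, 0.002]
wrist_force: [-0.0, -0.6, -0.8]
width: 0.182
grip_force: 29.9
```

```bash
python3 - <<'E'
from h import *
im,d,P=cloud("side");im2,_,P2=cloud("top")
a=cv2.resize(im[130:230,220:320],(600,600),interpolation=cv2.INTER_NEAREST)
cv2.imwrite("pics/s3.png",a);cv2.imwrite("pics/t3.png",cv2.resize(im2[200:250,250:300],(300,300),interpolation=cv2.INTER_NEAREST))
np.savez("s3.npz",im=im,P=P);s=read_state();print(s["tool_pos"],s["wrist_force"])
E
```

```text
[0.51418972 0.04198986 0.11943384] [-0.05876999  0.13204626 -0.19376282]
```

View pics/s3.png

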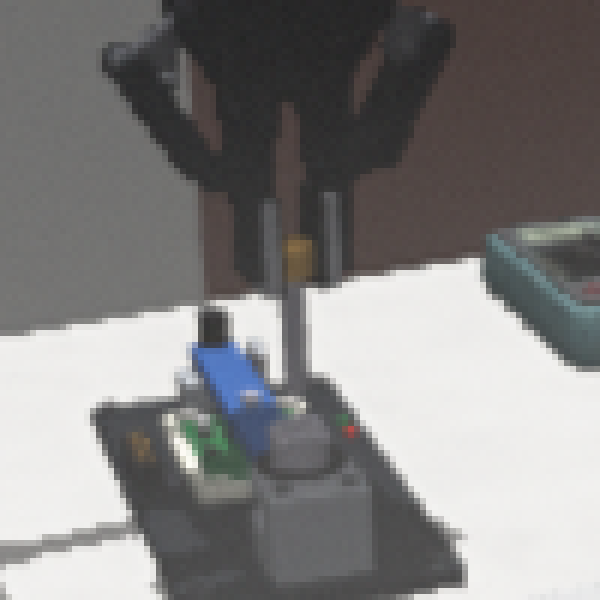

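```bash
python3 - <<'E'
from h import *
f=np.load("s3.npz");P=f["P"];f0=np.load("side0.npz");P0=f0["P"]
C=np.array([.203,-.788])
def shank(P,u0,u1,v0,v1,dirn,near):
    out=[]
    for v in range(v0,v1):
        q=P[v,u0:u1];q=q[(np.hypot(*(q[:,:2]-near).T)<.02)]
        if len(q): out.append(q)
    return out
near=np.array([.5124,.0433])
w=(near-C)/np.linalg.norm(near-C); lat=np.array([w[1],-w[0]])
for v in range(168,206):
    q=P[v,258:285];q=q[np.hypot(*(q[:,:2]-near).T)<.022]
    if len(q): e=q[:,:2]-near; print(v,len(q),"z",q[:,2].mean().round(4),"lat %.4f [%.4f %.4f] near %.4f"%((e@lat).mean(),(e@lat).min(),(e@lat).max(),(e@w).min()),"mean dep %.4f max %.4f"%((e@w).mean(),(e@w).max()))
q0=P0[180:220,248:288].reshape(-1,3);q0=q0[(q0[:,2]>.058)&(q0[:,2]<.07)];e=q0[:,:2]-near
print("boss0 lat",(e@lat).min(),(e@lat).max(),(e@lat).mean(),"dep",(e@w).min(),(e@w).max(),(e@w).mean())
E
```

```text
168 16 z 0.1417 lat 0.0015 [-0.0183 0.0214] near -0.0192 mean dep -0.0083 max 0.0136
169 19 z 0.1388 lat 0.0014 [-0.0185 0.0213] near -0.0176 mean dep -0.0063 max 0.0087
170 19 z 0.1368 lat 0.0012 [-0.0186 0.0212] near -0.0187 mean dep -0.0075 max 0.0019
171 19 z 0.1352 lat 0.0011 [-0.0188 0.0211] near -0.0174 mean dep -0.0095 max -0.0008
172 19 z 0.133 lat 0.0010 [-0.0189 0.0210] near -0.0188 mean dep -0.0099 max 0.0021
173 19 z 0.1302 lat 0.0008 [-0.0191 0.0209] near -0.0158 mean dep -0.0086 max -0.0005
174 19 z 0.1282 lat 0.0007 [-0.0193 0.0208] near -0.0165 mean dep -0.0094 max 0.0001
175 17 z 0.126 lat 0.0006 [-0.0171 0.0183] near -0.0174 mean dep -0.0100 max -0.0030
176 16 z 0.1231 lat 0.0016 [-0.0150 0.0182] near -0.0164 mean dep -0.0084 max 0.0062
177 13 z 0.121 lat 0.0017 [-0.0131 0.0181] near -0.0193 mean dep -0.0090 max -0.0012
178 8 z 0.1192 lat -0.0031 [-0.0109 0.0046] near -0.0172 mean dep -0.0101 max -0.0015
179 7 z 0.1157 lat -0.0022 [-0.0088 0.0045] near -0.0127 mean dep -0.0066 max -0.0020
180 4 z 0.1117 lat 0.0010 [-0.0023 0.0044] near -0.0039 mean dep -0.0025 max 
[... 1311 characters left out ...]
 0.0090] near 0.0067 mean dep 0.0076 max 0.0092
200 9 z 0.0598 lat -0.0004 [-0.0096 0.0088] near -0.0005 mean dep 0.0063 max 0.0104
201 10 z 0.0597 lat 0.0006 [-0.0097 0.0109] near -0.0070 mean dep 0.0001 max 0.0106
202 10 z 0.06 lat 0.0005 [-0.0098 0.0107] near -0.0089 mean dep -0.0071 max -0.0031
203 10 z 0.0578 lat 0.0004 [-0.0099 0.0107] near -0.0122 mean dep -0.0077 max -0.0040
204 11 z 0.0544 lat 0.0014 [-0.0101 0.0131] near -0.0119 mean dep -0.0056 max 0.0128
205 15 z 0.0506 lat 0.0013 [-0.0149 0.0175] near -0.0107 mean dep -0.0023 max 0.0078
boss0 lat -0.009682259679983998 0.010937797857815965 0.0001997986745941301 dep -0.011083921313299128 0.010212481611314581 -0.0005025092761655398
```

View pics/t3.png

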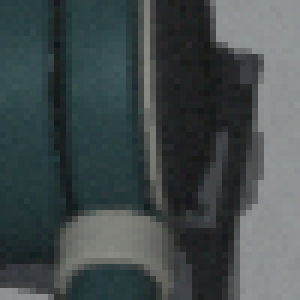

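{"fn": "step_arm", "kwargs": {
  "commands": [
    {"fingers": 1, "dx": -0.001, "dy": 0, "dz": 0.005, "roll": 0},
    {"fingers": 1, "dx": -0.001, "dy": 0, "dz": 0.01, "roll": 0},
    {"fingers": 1, "dx": -0.001, "dy": 0, "dz": 0.015, "roll": 0},
    {"fingers": 1, "dx": -0.001, "dy": 0, "dz": 0.02, "roll": 0},
    {"fingers": 1, "dx": -0.001, "dy": 0, "dz": 0.02, "roll": 0}
  ]
}}

```text
time: 5.8
tool_pos: [0.5133, 0.0422, 0.0988]
tcp_rot: [-2.22, -2.222, 0.001]
wrist_force: [0.1, 0.0, -1.1]
width: 0.179
grip_force: 29.9
```

Tip is inside the mouth with no force; continue.

{"fn": "step_arm", "kwargs": {
  "commands": [
    {"fingers": 1, "dx": 0, "dy": 0, "dz": 0.004, "roll": 0},
    {"fingers": 1, "dx": 0, "dy": 0, "dz": 0.008, "roll": 0},
    {"fingers": 1, "dx": 0, "dy": 0, "dz": 0.008, "roll": 0}
  ]
}}

```text
time: 6.18
tool_pos: [0.5134, 0.0421, 0.091]
tcp_rot: [-2.22, -2.222, 0.001]
wrist_force: [-1.3, 0.3, -1.2]
width: 0.178
grip_force: 29.9
```

{"fn": "step_arm", "kwargs": {
  "commands": [
    {"fingers": 1, "dx": 0, "dy": 0, "dz": 0.005, "roll": 0},
    {"fingers": 1, "dx": 0, "dy": 0, "dz": 0.01, "roll": 0},
    {"fingers": 1, "dx": 0, "dy": 0, "dz": 0.01, "roll": 0}
  ]
}}

```text
time: 6.55
tool_pos: [0.5132, 0.0421, 0.0808]
tcp_rot: [-2.22, -2.221, 0.001]
wrist_force: [-0.2, -0.1, -0.9]
width: 0.176
grip_force: 29.9
```

{"fn": "step_arm", "kwargs": {
  "commands": [
    {"fingers": 1, "dx": 0, "dy": 0, "dz": 0.004, "roll": 0},
    {"fingers": 1, "dx": 0, "dy": 0, "dz": 0.008, "roll": 0},
    {"fingers": 1, "dx": 0, "dy": 0, "dz": 0.008, "roll": 0}
  ]
}}

```text
time: 6.92
tool_pos: [0.5133, 0.0421, 0.0729]
tcp_rot: [-2.22, -2.221, 0.001]
wrist_force: [-0.1, -0.6, -1.0]
width: 0.185
grip_force: 29.9
```

{"fn": "step_arm", "kwargs": {
  "commands": [
    {"fingers": 1, "dx": 0, "dy": 0, "dz": 0.004, "roll": 0},
    {"fingers": 1, "dx": 0, "dy": 0, "dz": 0.008, "roll": 0},
    {"fingers": 1, "dx": 0, "dy": 0, "dz": 0.008, "roll": 0}
  ]
}}

```text
time: 7.3
tool_pos: [0.5133, 0.0421, 0.065]
tcp_rot: [-2.22, -2.221, 0.001]
wrist_force: [0.0, 0.3, -0.1]
width: 0.184
grip_force: 29.9
```

{"fn": "step_arm", "kwargs": {
  "commands": [
    {"fingers": 0.3, "dx": 0, "dy": 0, "dz": 0, "roll": 0},
    {"fingers": 0.1, "dx": 0, "dy": 0, "dz": 0, "roll": 0},
    {"fingers": 0, "dx": 0, "dy": 0, "dz": 0, "roll": 0},
    {"fingers": 0, "dx": 0, "dy": 0, "dz": -0.03, "roll": 0},
    {"fingers": -0.3, "dx": 0, "dy": 0, "dz": -0.08, "roll": 0},
    {"fingers": -0.3, "dx": 0, "dy": 0, "dz": -0.08, "roll": 0}
  ]
}}

```text
time: 8.05
tool_pos: [0.5177, 0.0423, 0.1505]
tcp_rot: [2.216, 2.217, 0.011]
wrist_force: [0.4, 0.1, -0.8]
width: 0.652
grip_force: 0.0
```

```bash
python3 - <<'E'
from h import *
im,d,P=cloud("side")
cv2.imwrite("pics/s4.png",cv2.resize(im[160:230,230:310],(640,560),interpolation=cv2.INTER_NEAREST))
near=np.array([.5124,.0433]);q=P[175:215,250:290].reshape(-1,3);q=q[(np.hypot(*(q[:,:2]-near).T)<.015)&(q[:,2]>.066)&(q[:,2]<.1)]
print(len(q),q.max(0),q.min(0),np.median(q,0));s=read_state();print(s["tool_pos"],s["width"])
E
```

```text
41 [0.5211774  0.05077508 0.0751455 ] [0.50367304 0.03429964 0.06639844] [0.51166786 0.03994422 0.07242457]
[0.51585562 0.04219173 0.14812591] 0.6511745152125545
```

View pics/s4.png

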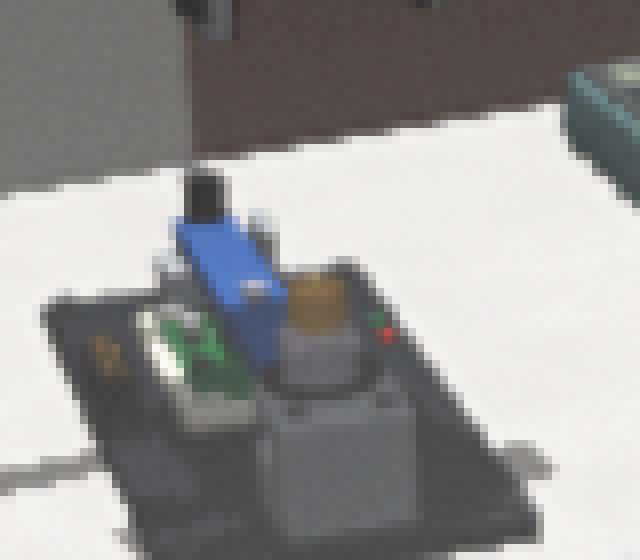

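{"fn": "step_arm", "kwargs": {
  "commands": [
    {"fingers": -0.4, "dx": -0.271, "dy": -0.0565, "dz": 0, "roll": 0},
    {"fingers": -0.4, "dx": -0.271, "dy": -0.0565, "dz": 0, "roll": 0},
    {"fingers": -0.4, "dx": -0.271, "dy": -0.0565, "dz": 0.04, "roll": 0},
    {"fingers": -0.4, "dx": -0.271, "dy": -0.0565, "dz": 0.07, "roll": 0},
    {"fingers": -0.4, "dx": -0.271, "dy": -0.0565, "dz": 0.08, "roll": 0},
    {"fingers": -0.4, "dx": -0.271, "dy": -0.0565, "dz": 0.08, "roll": 0},
    {"fingers": -0.4, "dx": -0.271, "dy": -0.0565, "dz": 0.08, "roll": 0},
    {"fingers": -0.4, "dx": -0.271, "dy": -0.0565, "dz": 0.08, "roll": 0}
  ]
}}

```text
time: 9.1
tool_pos: [0.4582, -0.2282, 0.0662]
tcp_rot: [2.219, 2.223, 0.001]
wrist_force: [-0.7, -0.6, 0.3]
width: 0.697
grip_force: 0.0
```

{"fn": "step_arm", "kwargs": {
  "commands": [
    {"fingers": -0.4, "dx": 0, "dy": 0, "dz": 0, "roll": 0},
    {"fingers": -0.4, "dx": 0, "dy": 0, "dz": 0, "roll": 0},
    {"fingers": -0.4, "dx": 0, "dy": 0, "dz": 0, "roll": 0}
  ]
}}

```text
time: 9.48
tool_pos: [0.4577, -0.2287, 0.0658]
tcp_rot: [2.22, 2.222, 0.0]
wrist_force: [-0.2, 0.7, 1.0]
width: 0.699
grip_force: 0.0
```

```bash
python3 - <<'E'
from h import *
im,d,P=cloud("side")
for v,r,q in[((298,281,18),0,0)]:
    u,w,r=v
    p=P[w-r:w+r,u-r:u+r].reshape(-1,3);p=p[(p[:,2]>.024)&(p[:,2]<.04)];print(p.min(0),p.max(0))
s=read_state();print(s["tool_pos"],s["width"])
E
```

```text
[ 0.43936049 -0.2459923   0.02404481] [ 0.4727611  -0.21054899  0.03250746]
[ 0.45761252 -0.22875525  0.06573562] 0.6988822754420367
```

{"fn": "step_arm", "kwargs": {
  "commands": [
    {"fingers": -0.4, "dx": 0, "dy": -0.001, "dz": 0.04, "roll": 0},
    {"fingers": -0.4, "dx": 0, "dy": -0.001, "dz": 0.058, "roll": 0},
    {"fingers": -0.4, "dx": 0, "dy": -0.001, "dz": 0.058, "roll": 0},
    {"fingers": 1, "dx": 0, "dy": -0.001, "dz": 0.058, "roll": 0},
    {"fingers": 1, "dx": 0, "dy": -0.001, "dz": 0.058, "roll": 0},
    {"fingers": 1, "dx": 0, "dy": -0.001, "dz": 0.058, "roll": 0},
    {"fingers": 1, "dx": 0, "dy": -0.001, "dz": 0.058, "roll": 0},
    {"fingers": 1, "dx": 0, "dy": -0.001, "dz": 0.058, "roll": 0}
  ],
  "squeeze": 70
}}

```text
time: 10.52
tool_pos: [0.4577, -0.2297, 0.0089]
tcp_rot: [2.219, 2.22, 0.001]
wrist_force: [-0.0, -0.2, 6.5]
width: 0.382
grip_force: 69.9
```

{"fn": "step_arm", "kwargs": {
  "commands": [
    {"fingers": 1, "dx": 0, "dy": 0, "dz": 0, "roll": 0},
    {"fingers": 1, "dx": 0, "dy": 0, "dz": 0, "roll": 0}
  ]
}}

```text
time: 10.78
tool_pos: [0.4577, -0.2297, 0.0089]
tcp_rot: [2.219, 2.22, 0.001]
wrist_force: [-0.3, 0.5, 6.4]
width: 0.377
grip_force: 69.9
```

{"fn": "step_arm", "kwargs": {
  "commands": [
    {"fingers": 1, "dx": 0, "dy": 0, "dz": -0.05, "roll": 0},
    {"fingers": 1, "dx": 0, "dy": 0, "dz": -0.1, "roll": 0},
    {"fingers": 1, "dx": 0.05, "dy": 0.01, "dz": -0.1, "roll": 0},
    {"fingers": 1, "dx": 0.1, "dy": 0.025, "dz": -0.1, "roll": 0},
    {"fingers": 1, "dx": 0.16, "dy": 0.04, "dz": -0.1, "roll": 0},
    {"fingers": 1, "dx": 0.215, "dy": 0.05, "dz": -0.1, "roll": 0},
    {"fingers": 1, "dx": 0.2715, "dy": 0.057, "dz": -0.1, "roll": 0},
    {"fingers": 1, "dx": 0.2715, "dy": 0.057, "dz": -0.1, "roll": 0}
  ]
}}

```text
time: 11.78
tool_pos: [0.5133, 0.0461, 0.1075]
tcp_rot: [-2.215, -2.228, -0.001]
wrist_force: [0.0, -0.8, -0.2]
width: 0.38
grip_force: 69.6
```

{"fn": "step_arm", "kwargs": {
  "commands": [
    {"fingers": 1, "dx": 0, "dy": 0, "dz": 0, "roll": 0},
    {"fingers": 1, "dx": 0, "dy": 0, "dz": 0, "roll": 0},
    {"fingers": 1, "dx": 0, "dy": 0, "dz": 0, "roll": 0}
  ]
}}

```text
time: 12.15
tool_pos: [0.5131, 0.0413, 0.1074]
tcp_rot: [-2.223, -2.22, 0.0]
wrist_force: [-0.2, 0.2, -0.9]
width: 0.381
grip_force: 69.6
```

```bash
python3 - <<'E'
from h import *
im,d,P=cloud("side")
cv2.imwrite("pics/s5.png",cv2.resize(im[130:230,220:320],(600,600),interpolation=cv2.INTER_NEAREST))
near=np.array([.5124,.0433]);C=np.array([.203,-.788]);w=(near-C)/np.linalg.norm(near-C);lat=np.array([w[1],-w[0]])
hsv=cv2.cvtColor(im,cv2.COLOR_BGR2HSV)
for v in range(175,212):
    q=P[v,250:292];h=hsv[v,250:292];m=(np.hypot(*(q[:,:2]-near).T)<.025)&(h[:,1]>150 if v<192 else True);q=q[m]
    if len(q):e=q[:,:2]-near;print(v,len(q),"z %.4f lat mid %.4f [%.4f %.4f] dep min %.4f med %.4f"%(q[:,2].mean(),((e@lat).min()+(e@lat).max())/2,(e@lat).min(),(e@lat).max(),(e@w).min(),np.median(e@w)))
s=read_state();print(s["tool_pos"],s["wrist_force"],s["grip_force"])
E
```

```text
175 7 z 0.1275 lat mid 0.0005 [-0.0061 0.0071] dep min -0.0165 med -0.0149
194 4 z 0.0747 lat mid 0.0015 [-0.0019 0.0050] dep min 0.0049 med 0.0063
195 7 z 0.0745 lat mid 0.0002 [-0.0066 0.0071] dep min -0.0026 med -0.0001
196 8 z 0.0740 lat mid 0.0013 [-0.0067 0.0092] dep min -0.0094 med -0.0047
197 8 z 0.0712 lat mid 0.0012 [-0.0068 0.0091] dep min -0.0097 med -0.0043
198 8 z 0.0690 lat mid 0.0010 [-0.0070 0.0090] dep min -0.0074 med -0.0059
199 8 z 0.0666 lat mid 0.0009 [-0.0071 0.0089] dep min -0.0082 med -0.0055
200 9 z 0.0634 lat mid -0.0004 [-0.0096 0.0088] dep min -0.0068 med -0.0041
201 10 z 0.0612 lat mid 0.0006 [-0.0097 0.0109] dep min -0.0080 med -0.0042
202 10 z 0.0600 lat mid 0.0005 [-0.0098 0.0107] dep min -0.0118 med -0.0074
203 10 z 0.0575 lat mid 0.0003 [-0.0099 0.0106] dep min -0.0093 med -0.0080
204 11 z 0.0548 lat mid 0.0015 [-0.0101 0.0131] dep min -0.0123 med -0.0092
205 15 z 0.0505 lat mid 0.0012 [-0.0150 0.0175] dep min -0.0108 med -0.0042
206 17 z 0.0482 lat mid 0.0011 [-0.0174 0.0197] dep min -0.0096 med -0.0034
207 18 z 0.0466 lat mid 0.0022 [-0.0174 0.0217] dep min -0.0100 med -0.0049
208 18 z 0.0459 lat mid 0.0020 [-0.0175 0.0216] dep min -0.0149 med -0.0099
209 15 z 0.0452 lat mid -0.0016 [-0.0176 0.0144] dep min -0.0157 med -0.0142
210 15 z 0.0444 lat mid -0.0018 [-0.0177 0.0142] dep min -0.0211 med -0.0183
211 5 z 0.0431 lat mid -0.0087 [-0.0178 0.0005] dep min -0.0229 med -0.0211
[0.51320328 0.04141614 0.10745203] [ 0.24528163 -0.72837542 -0.77623974] 69.63053691622918
```

View pics/s5.png

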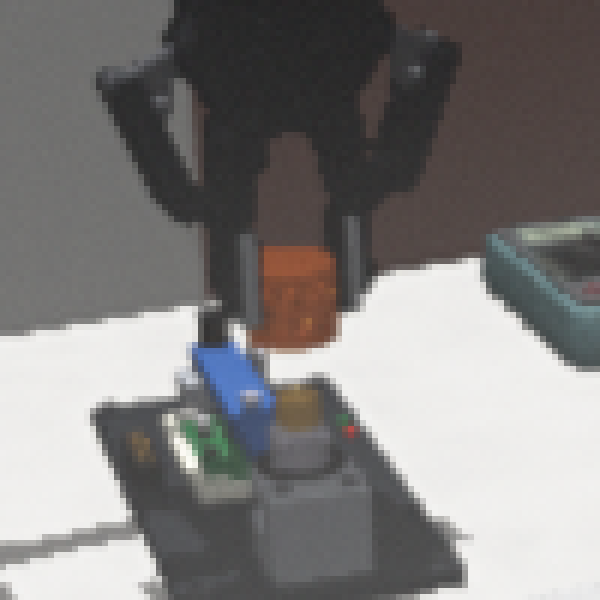

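{"fn": "step_arm", "kwargs": {
  "commands": [
    {"fingers": 1, "dx": 0.0006, "dy": 0, "dz": 0.01, "roll": 0},
    {"fingers": 1, "dx": 0.0006, "dy": 0, "dz": 0.02, "roll": 0},
    {"fingers": 1, "dx": 0.0006, "dy": 0, "dz": 0.027, "roll": 0},
    {"fingers": 1, "dx": 0.0006, "dy": 0, "dz": 0.034, "roll": 0},
    {"fingers": 1, "dx": 0.0006, "dy": 0, "dz": 0.034, "roll": 0}
  ]
}}

```text
time: 12.82
tool_pos: [0.5126, 0.0432, 0.0725]
tcp_rot: [-2.22, -2.221, 0.002]
wrist_force: [0.1, 0.1, -0.0]
width: 0.379
grip_force: 69.6
```

{"fn": "step_arm", "kwargs": {
  "commands": [
    {"fingers": 1, "dx": 0, "dy": 0, "dz": 0.003, "roll": 0},
    {"fingers": 1, "dx": 0, "dy": 0, "dz": 0.005, "roll": 0},
    {"fingers": 1, "dx": 0, "dy": 0, "dz": 0.005, "roll": 0}
  ]
}}

```text
time: 13.2
tool_pos: [0.5132, 0.0432, 0.0684]
tcp_rot: [2.221, 2.222, -0.0]
wrist_force: [0.1, 0.9, 0.5]
width: 0.381
grip_force: 69.6
```

{"fn": "step_arm", "kwargs": {
  "commands": [
    {"fingers": 1, "dx": 0, "dy": 0, "dz": 0.001, "roll": 0},
    {"fingers": 1, "dx": 0, "dy": 0, "dz": 0.002, "roll": 0},
    {"fingers": 1, "dx": 0, "dy": 0, "dz": 0.003, "roll": 0},
    {"fingers": 1, "dx": 0, "dy": 0, "dz": 0.003, "roll": 0}
  ]
}}

```text
time: 13.7
tool_pos: [0.514, 0.0429, 0.0666]
tcp_rot: [2.22, 2.221, 0.001]
wrist_force: [-0.9, -1.5, 6.2]
width: 0.383
grip_force: 70.5
```

{"fn": "step_arm", "kwargs": {
  "commands": [
    {"fingers": 1, "dx": 0, "dy": 0, "dz": 0.001, "roll": 0},
    {"fingers": 1, "dx": 0, "dy": 0, "dz": 0.002, "roll": 0},
    {"fingers": 1, "dx": 0, "dy": 0, "dz": 0.003, "roll": 0},
    {"fingers": 1, "dx": 0, "dy": 0, "dz": 0.003, "roll": 0}
  ],
  "squeeze": 90
}}

```text
time: 14.2
tool_pos: [0.5144, 0.0427, 0.0643]
tcp_rot: [2.219, 2.221, 0.001]
wrist_force: [-2.5, -1.5, 9.4]
width: 0.377
grip_force: 89.3
```

{"fn": "step_arm", "kwargs": {
  "commands": [
    {"fingers": 1, "dx": 0, "dy": -0.0003, "dz": 0.001, "roll": 0},
    {"fingers": 1, "dx": 0, "dy": -0.0005, "dz": 0.002, "roll": 0},
    {"fingers": 1, "dx": 0, "dy": -0.0005, "dz": 0.003, "roll": 0},
    {"fingers": 1, "dx": 0, "dy": -0.0005, "dz": 0.003, "roll": 0}
  ]
}}

```text
time: 14.7
tool_pos: [0.5128, 0.0432, 0.0591]
tcp_rot: [-2.221, -2.222, -0.0]
wrist_force: [1.3, -2.0, -0.7]
width: 0.375
grip_force: 89.3
```

Clicked (force dropped, being drawn down). On to the seal.

{"fn": "step_arm", "kwargs": {
  "commands": [
    {"fingers": 1, "dx": 0, "dy": 0, "dz": 0.001, "roll": 0},
    {"fingers": 1, "dx": 0, "dy": 0, "dz": 0.002, "roll": 0},
    {"fingers": 1, "dx": 0, "dy": 0, "dz": 0.003, "roll": 0},
    {"fingers": 1, "dx": 0, "dy": 0, "dz": 0.003, "roll": 0}
  ]
}}

```text
time: 15.2
tool_pos: [0.5129, 0.0432, 0.057]
tcp_rot: [2.221, 2.222, 0.0]
wrist_force: [-0.5, -1.5, 4.8]
width: 0.377
grip_force: 90.0
```

{"fn": "step_arm", "kwargs": {
  "commands": [
    {"fingers": 1, "dx": 0, "dy": 0, "dz": 0.001, "roll": 0},
    {"fingers": 1, "dx": 0, "dy": 0, "dz": 0.002, "roll": 0},
    {"fingers": 1, "dx": 0, "dy": 0, "dz": 0.002, "roll": 0},
    {"fingers": 1, "dx": 0, "dy": 0, "dz": 0.002, "roll": 0}
  ]
}}

```text
time: 15.7
tool_pos: [0.513, 0.0432, 0.0569]
tcp_rot: [-2.221, -2.222, 0.0]
wrist_force: [-6.1, -1.5, 19.2]
width: 0.379
grip_force: 91.7
```

{"fn": "step_arm", "kwargs": {
  "commands": [
    {"fingers": 1, "dx": 0, "dy": 0, "dz": -0.0007, "roll": 0},
    {"fingers": 1, "dx": 0, "dy": 0, "dz": -0.0007, "roll": 0},
    {"fingers": 1, "dx": 0, "dy": 0, "dz": -0.0007, "roll": 0},
    {"fingers": 1, "dx": 0, "dy": 0, "dz": -0.0007, "roll": 0},
    {"fingers": 1, "dx": 0, "dy": 0, "dz": -0.0007, "roll": 0},
    {"fingers": 1, "dx": 0, "dy": 0, "dz": -0.0007, "roll": 0}
  ]
}}

```text
time: 16.45
tool_pos: [0.513, 0.0432, 0.0569]
tcp_rot: [2.221, 2.222, 0.0]
wrist_force: [-4.0, -1.3, 13.8]
width: 0.375
grip_force: 90.9
```

```bash
python3 - <<'E'
from h import *
im,d,P=cloud("side")
cv2.imwrite("pics/s6.png",cv2.resize(im[160:230,230:310],(640,560),interpolation=cv2.INTER_NEAREST))
s=read_state();print(s["tool_pos"],s["wrist_force"],s["grip_force"])
E
```

```text
[0.51302141 0.04324155 0.0569493 ] [-4.30678677 -1.1999915  14.2467633 ] 90.87998414877802
```

View pics/s6.png

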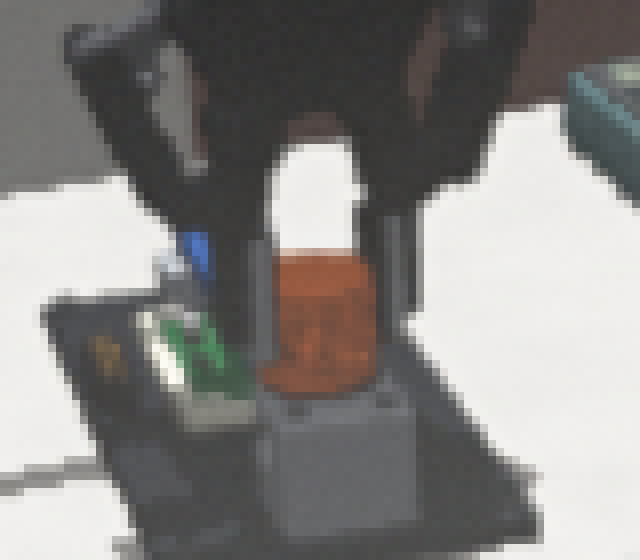

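The cap sits upright on the fork with its rim down on the seal. The gripper still holds it and presses with about 14 N.

```bash
python3 -c "
from workcell import *
print(finish_job())"
```

```text
the job is handed in; nothing more can be done
None
```

The job is handed in at about 16.5 s: the pin is down through the fork and let go, the cap clicked over the balls and is home on the seal, and the gripper is still pressing on it with about 14 N; the hand-in gave no verdict.

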